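# Seat the instrument case and press its label holder home

### The arm

A 7-joint arm with a two-finger parallel gripper is mounted at the origin on a cart in front of the work surface, level with it; the furniture and walls round the work are solid. World frame = base frame: x ahead of the robot, y to its left, z up, the work surface at z = 0. Lengths are in m, angles in rad, forces in N, time in s.
With the tool pointing down it reaches from about 0.35 to 0.775 m from the base axis. Payload 3.1 kg.
Tool frame: the origin (TCP) lies at the very end of the fingers, on their centre line; the grasp point (between the pads) lies tcp_to_grasp behind it (tcp_to_grasp is the distance from the TCP to the grasp point, in m); z points along the fingers, y is the direction in which the jaws open and shut (so a half turn about z gives the same grasp; the last joint's range is limited). The gripper opens to 85 mm and grips with 20 to 120 N. Pads are 22 mm wide; open, the fingers measure 114 mm over their backs; the gripper's body (76 mm by 85 mm) begins 54 mm behind the grasp point. The pads swing forward as they close: fully open they stand 13 mm farther back than shut.
Start: joints at [1.151, 0.311, 0.014, 1.512, -0.004, 1.319, -0.027], TCP at [0.203, -0.511, 0.231] pointing down, gripper open.
Joint ranges: [-2.7, 2.7], [-0.3, 1.91], [-1.27, 1.3], [0.12, 2.57], [-1.44, 4.58], [0.2, 2.03], [-3.05, 3.05]. Speed limits (rad/s): [2.79, 2.79, 3.14, 3.14, 3.14, 3.14, 3.14].

### API

Orientations are given as a rotation vector (axis times angle).
In Python, from bench import * gives the robot as it stands. The module is installed in compiled form; this text tells all that it offers.
- The arm moves only by the tool arm_command, never from a script. Its argument "motion" is a list of rows, each a list of 4 numbers: the shift along the tool's x, y, z in units of 0.15 m (1.0 is 0.15 m), then the turn about the tool's z in units of 2 pi rad (1.0 is 2 pi rad). A call has 1 to 20 rows; each row is the pose to reach, as a shift and turn from the pose commanded when the call began, along the tool's axes at that moment, turning the shorter way round; what a row does not reach only later rows make up. A row lasts 1/8 s, in which the tool goes at most 62.5 mm and 10.7 degrees, less where a joint would pass 70% of its speed; a pose out of reach is approached as far as the arm can. A call with a number of a shift or a turn outside -1 to 1 is refused whole. A call with a gripper value outside its range is refused whole. "fingers" is the opening, from -1 (shut) to 1 (fully open), set as the call begins (left out, the last holds). The fingers move at their own pace and stop on an object; the grip force is fixed at half the most. Time passes only in rows, so rows that repeat a pose let the fingers close. It gives the time, the measured TCP pose, the force and the opening at its end, in the units of the state.
- sense(): the state, without advancing time (a new reading comes with each control period).
- camera(name): name is "side" or "top" or "wrist"; returns a dict with "image" (400x640x3 uint8, red, green, blue), "depth" (400x640 float32, m along the optical axis (not along the pixel's ray), 0 where there is no reading), "fov_y" (degrees; the focal length in pixels is half the picture's height over the tangent of half this angle, whatever the lens; pixels are square), "cx", "cy" (the principal point, pixels), "position" and "rotation" of the camera in the world. Camera axes: x right, y up, looking along -z (the intrinsics and any distortion apply to the point x, -y, -z); pixel columns grow to the right and rows downward; lengths in m; the calibration is good to about 2 mm. A picture is of the moment at which its call begins.
- finish_job(): hands the job in, once; it reports no verdict.
Trained networks look in a picture, given as the dict that the camera call returned (one of the last four; its "shot" number tells which), for a name from the list of things; names that differ only in an ending like _2 or _b are one class to them, and where a whole thing is asked for, a point or a joint stands for the part that bears it (a point fixed in the world has none). Each returns a list of dicts, best first, with "conf" (0 to 1); they miss things now and then, are a little off and sometimes report something else, mostly with a low value. They report only what shows in the picture. A call takes as long as a camera call.
- regions_of(picture, target): "pixels" (400x640 bool, what is visible of it) and "box" ([left, top, right, bottom] as shares, 0 to 1, of the picture: columns of its width, rows of its height, round what is visible of it).
- tip_of(picture, target): "location" ([column, row] as shares, 0 to 1, of the picture: columns of its width, rows of its height: a listed point, or the origin of a listed thing).
The state is a dict: "time": time; "joints": joint angles; "qvel": joint speeds; "joint_torque": joint torques, N m; "position": TCP position; "tcp_rot": TCP orientation; "ft_force": force on the tool from outside, world axes, zero at the start; "ft_torque": the same for the moment, N m; "width": opening from 0.0 (shut) to 1.0 (fully open).
Only numpy, scipy, OpenCV 4.12 (cv2) and the standard library are available. Lean on these libraries where they do the work, as an engineer would, in place of code of your own. Each camera call takes 0.05 s, during which the arm holds its last target.

### The job

Put the steel instrument case into its grey cradle so that it sits flat and square on the floor of the pocket, either way round, and let go of it. Then take the label holder from its rest, push it down behind the lip at the front of the cradle, label outward, until its sprung seat is fully down, and keep it pressed home: the program finishes while the gripper is still holding the label holder down. Leave the vial, the tape roll and the ointment jar where they stand.

Things in the scene. Friction and masses are not known exactly. Their poses are not given: they have to be found in the camera images.
- instrument_case: loose stainless steel instrument case, 206 x 83 x 57 mm, 0.27 to 0.53 kg, lid fixed shut. Origin at the underside, x along its length, z up. The lower body is 200 x 76 mm up to 26 mm height (in y from -37 to +39 mm); the lid above it is 206 x 81 mm with its top at 36 mm. It starts on the worktop with its length roughly across in front of the robot
- case_handle (a point): middle of the case's black bar handle: a round bar 10.4 mm thick, 62 mm long along the case's x, its axis 52 mm above the underside and 1 mm to +y of the origin (just above the centre of the lower body). The gap between bar and lid is 11 mm
- case_foot (a point): centre of the underside of the case's lower body (52 mm below case_handle)
- cradle: fixed grey plastic cradle, base plate 170 (x) x 240 (y) x 6 mm, origin at the centre of its underside on the worktop, z up; its front (-x) carries the label rail, towards the robot
- pocket (a point): centre of the pocket floor, 32 mm to +x of the cradle's origin, 6 mm above the worktop. The pocket is 206 mm long (cradle y, the case's length) and 82 mm wide (cradle x): 3 mm clear of the case's lower body all round. Walls 4 mm thick, upright for 9 mm above the floor, then flared outward by about 6 mm up to 18 mm above the floor
- slot (a point): where the holder's origin lies when fully home: on the slot's centre line, 62 mm to -x of the cradle's origin, 8 mm above the worktop. The slot between front lip and rail is 9 mm wide (cradle x), 84 mm long (cradle y), closed at the ends; upright up to 26 mm above the worktop, its mouth flared outward by about 5 mm on each side up to 34 mm
- label_seat (a joint): sprung steel seat bar at the bottom of the slot, 78 x 7 mm; 0 = up (its top 16 mm above the worktop), 0.008 m = fully down against its stop (top 8 mm above the worktop). The spring needs 3 N to start and 8.5 N to be fully down
- label_holder: loose white plastic label holder, 0.06 kg, 64 mm high. Origin at the centre of its lower edge, y along its width, z up, x through its thickness, the paper label on the -x side. The blade that enters the slot is 5 mm thick, 78 mm wide, from 0 to 28 mm height (lowest 4 mm thinned to 2.5 mm); above it a shoulder flange, 20 x 84 mm, from 28 to 32 mm height
- label_grip (a point): middle of the holder's label plate, 48 mm above its lower edge: the part to grip, 8 mm thick (x), 74 mm wide (y), from 32 to 64 mm height. Fingertips may bear down on the shoulder flange below it. Label outward in the cradle means that it faces the cradle's -x side
- rest: fixed grey rest, 60 x 104 mm, 30 mm high, origin at the centre of its underside; the label holder stands upright in its slot (6.5 mm wide along x), its lower edge 4 mm above the worktop, its axes along the rest's; lift it straight up by 30 mm to clear
- vial: loose glass vial with dark cap, 29 mm wide, 74 mm high, origin at the underside; leave alone
- tape_roll: loose roll of white tape lying flat, 69 mm wide, 25 mm high, origin at the underside; leave alone
- ointment_jar: loose ointment jar, 36 mm wide, 53 mm high, origin at the underside; leave alone

How it is judged:
By the outcome, as a careful person would: the job done as asked, in the order asked, and still so for the second after the job is handed in, while the arm keeps its last pose, push and grip.
It also fails if it takes over 48 s, if anything falls off the work surface, if the arm or the gripper's body presses on something with over 40 N, if the wrist force passes 120 N, or if a joint passes its speed limit or range.

## Working session

There is one attempt and no reset: what is moved stays moved. The work goes in short steps, Python scripts to look and compute and a tool call to move; the robot and the scene stay as the last step left them, time stands still between calls to the robot, and variables do not carry over. Pictures are saved under pics/ and viewed, and the job is handed in when it is done.

Besides the shell and the picture viewer there is one more tool, called after "Emit:" as name([rows], argument=value, ...), one row to a line, values as JSON. arm_command: Moves the arm, as the interface text tells. Shifts and turns lie within -1 to 1; 1 stands for 0.15 m of shift or 2 pi rad of turn. Its arguments: {"type":"object","properties":{"motion":{"type":"array","items":{"type":"array","items":{"type":"number"}}},"fingers":{"type":"number"}},"required":["motion"]}

```bash
mkdir -p pics
cat > h.py <<'E'
from bench import *
import numpy as np, cv2
from scipy.spatial.transform import Rotation as R
def rays(c,px):
    f=200/np.tan(np.radians(c["fov_y"])/2)
    px=np.atleast_2d(px).astype(float)
    return np.c_[(px[:,0]-c["cx"])/f, -(px[:,1]-c["cy"])/f, -np.ones(len(px))]
def rot(c):
    r=np.array(c["rotation"],float)
    return R.from_rotvec(r).as_matrix() if r.size==3 else r.reshape(3,3)
def world(c,px,d): return (rays(c,px)*np.atleast_1d(d)[:,None])@rot(c).T+np.array(c["position"])
def atz(c,px,z):
    r=rays(c,px)@rot(c).T; p=np.array(c["position"]); return p+r*((z-p[2])/r[:,2])[:,None]
def save(c,n): cv2.imwrite("pics/"+n,c["image"][:,:,::-1])
E
python3 - <<'E'
from h import *
s=sense(); print({k:np.round(v,3) for k,v in s.items()})
import bench; print([n for n in dir(bench) if not n.startswith('_')])
for n in ["top","side","wrist"]:
    c=camera(n); save(c,n+"0.png"); print(n,{k:c[k] for k in c if k not in("image","depth")})
    for t in ["instrument_case","cradle","label_holder","rest","vial","tape_roll","ointment_jar","case_handle","case_foot","pocket","slot","label_grip"]:
        try: r=tip_of(c,t)
        except Exception as e: print(t,e); continue
        for q in r[:2]: print(t,round(q["conf"],2),np.round(np.array(q["location"])*[640,400],1))
E
```

```text
{'time': np.float64(0.0), 'joints': array([ 1.151,  0.312,  0.014,  1.513, -0.004,  1.319, -0.027]), 'qvel': array([-0.001,  0.002, -0.001, -0.001,  0.   ,  0.001, -0.001]), 'joint_torque': array([ 1.0000e-03, -3.7991e+01,  1.4600e-01, -2.3059e+01,  1.2000e-02,
        1.4000e-02,  0.0000e+00]), 'position': array([ 0.203, -0.511,  0.23 ]), 'tcp_rot': array([-3.083e+00, -5.900e-01,  1.000e-03]), 'ft_force': array([ 0.043, -0.265,  0.064]), 'ft_torque': array([0.017, 0.01 , 0.   ]), 'width': np.float64(0.999)}
['IKError', 'camera', 'finish_job', 'regions_of', 'sense', 'tcp_to_grasp', 'tip_of']
top {'fov_y': 44.70753261146852, 'cx': 322.2732378604264, 'cy': 194.64041768458387, 'position': array([ 0.22762415, -0.03204123,  1.5158421 ]), 'rotation': array([ 0.14439383, -0.16431171, -1.5691018 ]), 'shot': 1}
instrument_case 0.66 [386.4 223.3]
cradle 0.86 [237.1 193.2]
label_holder 0.59 [357.  152.9]
rest 0.8 [358.4 156. ]
vial 0.65 [299.9 245.3]
tape_roll 0.87 [232.2 247.3]
ointment_jar 0.54 [409.6 151. ]
ointment_jar 0.48 [356.9 154.6]
case_handle 0.86 [394.  225.3]
case_foot 0.91 [389.3 
[... 283 characters left out ...]
]), 'rotation': array([ 0.83722182, -0.01815628, -0.09028589]), 'shot': 2}
instrument_case 0.85 [288.7 279. ]
label_holder 0.64 [383.7 228.1]
label_holder 0.58 [384.2 240.4]
rest 0.84 [385.9 236.9]
vial 0.78 [271.1 202. ]
tape_roll 0.81 [260.8 153.8]
tape_roll 0.38 [269.5 199.1]
ointment_jar 0.84 [416.4 301.5]
case_handle 0.62 [289.  264.3]
case_handle 0.58 [297.6 154.8]
case_foot 0.75 [285.7 278.4]
pocket 0.87 [329.9 156. ]
slot 0.58 [296.8 158.6]
label_grip 0.69 [383.8 224. ]
wrist {'fov_y': 61.23862779912114, 'cx': 321.48054571873104, 'cy': 202.20815915965164, 'position': array([ 0.27534331, -0.4816712 ,  0.37368761]), 'rotation': array([-0.26898608,  0.18285477, -1.18435657]), 'shot': 3}
```

View pics/top0.png

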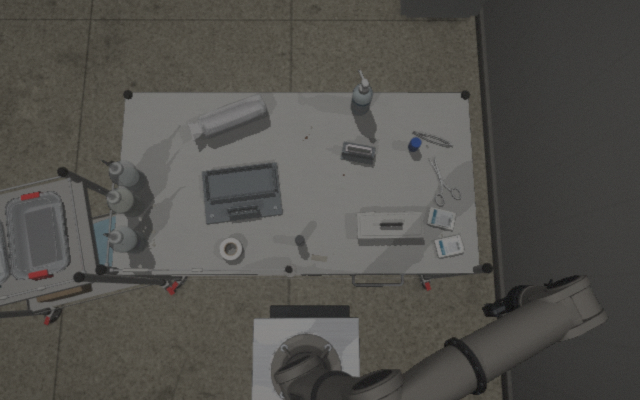

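View pics/side0.png

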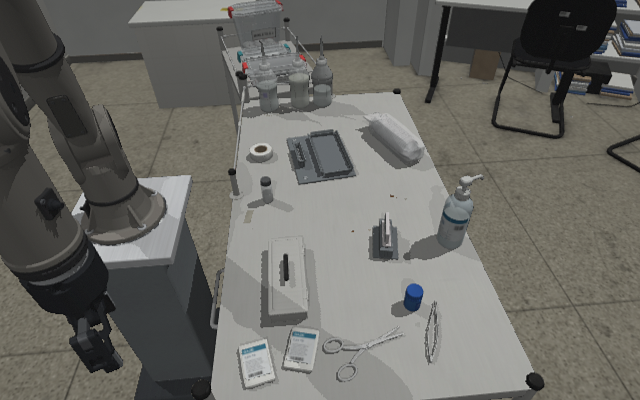

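View pics/wrist0.png

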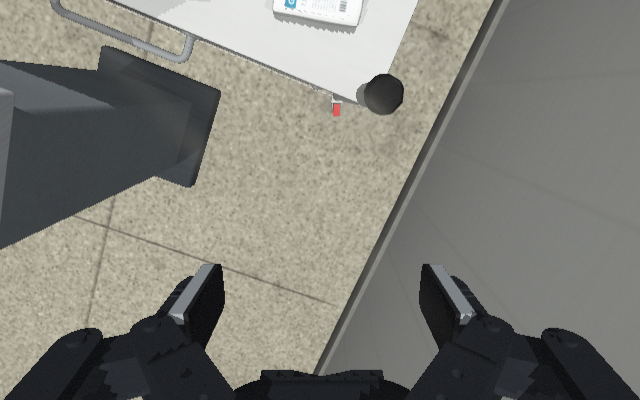

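The top view shows the case at about (388,224), the cradle at (243,193), the rest with its holder at (358,152), the tape at (231,249), the vial at (300,240) and the blue jar at (414,145). Next I'll measure them.

Run:
```python
from h import *
print("tcp2grasp",tcp_to_grasp, "cams")
for n in ["top","side"]:
    c=camera(n)
    print(n)
    for t in ["instrument_case","cradle","label_holder","rest","case_handle","vial","tape_roll","ointment_jar"]:
        r=regions_of(c,t)
        if not r: print(t,"none"); continue
        m=r[0]["pixels"]; v,u=np.nonzero(m); d=c["depth"][v,u]; ok=d>0
        P=world(c,np.c_[u,v][ok],d[ok])
        P=P[P[:,2]>0.003] if len(P)>10 else P
        rc=cv2.minAreaRect((P[:,:2]*1000).astype(np.float32))
        print(t,round(r[0]["conf"],2),len(P),"zpct",np.round(np.percentile(P[:,2],[2,50,98]),3),"med",np.round(np.median(P,0),3),"rect",np.round(rc[0],1),np.round(rc[1],1),round(rc[2],1))
    for t,z in [("instrument_case",0),("case_handle",.052),("case_foot",0),("pocket",.006),("slot",.008),("cradle",0),("label_holder",.004),("label_grip",.052),("rest",0),("vial",0),("tape_roll",0),("ointment_jar",0)]:
        for q in tip_of(c,t)[:1]: print(" ",t,round(q["conf"],2),np.round(atz(c,np.array(q["location"])*[640,400],z)[0],4))
```

```text
tcp2grasp 0.0187 cams
top
instrument_case 0.95 1758 zpct [0.027 0.034 0.055] med [ 0.427 -0.259  0.034] rect [ 430.  -260.4] [ 86.1 207. ] 1.6
cradle 0.7 3045 zpct [0.003 0.007 0.031] med [0.534 0.203 0.007] rect [535.1 202.5] [171.2 239.3] 7.0
label_holder 0.51 156 zpct [0.03 0.05 0.07] med [ 0.664 -0.163  0.05 ] rect [ 665.2 -165.8] [81.4 17.5] 74.0
rest 0.88 295 zpct [0.003 0.024 0.064] med [ 0.656 -0.163  0.024] rect [ 666.5 -167.1] [102.5  60. ] 78.3
case_handle 0.59 1701 zpct [0.028 0.034 0.055] med [ 0.427 -0.26   0.034] rect [ 429.  -260.5] [ 81.7 206.8] 1.4
vial none
tape_roll 0.57 311 zpct [0.008 0.024 0.03 ] med [0.357 0.227 0.024] rect [357. 227.] [66.8 63.8] 1.5
ointment_jar 0.6 125 zpct [0.012 0.049 0.057] med [ 0.683 -0.344  0.049] rect [ 687.3 -344.8] [30.6 34.6] 84.4
  instrument_case 0.81 [ 0.4327 -0.2554  0.    ]
  case_handle 0.96 [ 0.4332 -0.2624  0.052 ]
  case_foot 0.61 [ 0.4388 -0.2598  0.    ]
  pocket 0.59 [0.5782 0.2052 0.006 ]
  slot 0.86 [0.4745 0.1983 0.008 ]
  cradle 0.8 [0.5314 0.2083 0.    ]
  label_holder 0.67 [ 0.673  -0.1691  0.004 ]
  label_grip 0
[... 849 characters left out ...]
oll 0.8 345 zpct [0.004 0.023 0.028] med [0.358 0.216 0.023] rect [358.4 228.1] [67.4 66.7] 77.1
ointment_jar 0.82 408 zpct [0.006 0.047 0.055] med [ 0.684 -0.356  0.047] rect [ 686.3 -347.3] [34.7 33.3] 85.4
  instrument_case 0.67 [ 0.4287 -0.261   0.    ]
  case_handle 0.64 [ 0.4267 -0.2616  0.052 ]
  case_foot 0.57 [ 0.428 -0.252  0.   ]
  pocket 0.86 [0.5692 0.1834 0.006 ]
  slot 0.89 [0.4778 0.2032 0.008 ]
  cradle 0.92 [0.5398 0.2172 0.    ]
  label_holder 0.65 [ 0.6769 -0.153   0.004 ]
  label_grip 0.64 [ 0.6638 -0.1688  0.052 ]
  rest 0.69 [ 0.6666 -0.16    0.    ]
  vial 0.65 [0.3857 0.0387 0.    ]
  tape_roll 0.54 [0.3542 0.2285 0.    ]
  ointment_jar 0.82 [ 0.6931 -0.3489  0.    ]
```

```bash
cat >> h.py <<'E'
def ang(s): 
    x=R.from_rotvec(s["tcp_rot"]).as_matrix()[:,0]; return np.degrees(np.arctan2(x[1],x[0]))
def go(x,y,z,a=None,s=None):
    s=s or sense(); M=R.from_rotvec(s["tcp_rot"]).as_matrix()
    d=M.T@(np.array([x,y,z])-s["position"])/0.15
    t=0 if a is None else -(((a-ang(s)+180)%360)-180)/360
    print("t",round(float(s["time"]),2),"pos",np.round(s["position"],4),"ang",round(ang(s),2),"tilt",np.round(M[:,2],4),"F",np.round(s["ft_force"],1),"w",round(float(s["width"]),3))
    print("ROW",np.round(d,4),"turn",round(t,4),"j7",round(s["joints"][6],2))
E
python3 - <<'E'
from h import *
go(0.4285,-0.26,0.17,91)
E
```

```text
t 4.05 pos [ 0.2029 -0.5112  0.2313] ang 21.65 tilt [-0.  0. -1.] F [-0.  0.  0.] w 1.003
ROW [ 2.0157 -1.0017  0.4086] turn -0.1926 j7 -0.03
```

Emit:
arm_command([
  [0.4, -0.2, 0, -0.028],
  [0.8, -0.4, 0.0, -0.056],
  [1, -0.5, 0.1, -0.084],
  [1, -0.5, 0.2, -0.112],
  [1, -0.5, 0.2, -0.14],
  [1, -0.5, 0.2, -0.168],
  [1, -0.5, 0.2, -0.193],
], fingers=1)

```text
time: 4.92
position: [0.3147, -0.3862, 0.2013]
tcp_rot: [2.193, 2.249, -0.0]
ft_force: [0.2, 0.6, 1.3]
width: 1.003
```

Run:
```python
from h import *
go(0.4285,-0.26,0.17,91)
```

```text
t 4.92 pos [ 0.3147 -0.3862  0.2013] ang 91.43 tilt [ 0.e+00 -1.e-04 -1.e+00] F [0.2 0.6 1.3] w 1.003
ROW [0.822  0.7796 0.2089] turn 0.0012 j7 0.82
```

Emit:
arm_command([
  [0.3, 0.28, 0.05, 0],
  [0.6, 0.56, 0.1, 0],
  [0.822, 0.78, 0.2, 0],
  [0.822, 0.78, 0.2, 0],
  [0.822, 0.78, 0.2, 0],
])

```text
time: 5.55
position: [0.4288, -0.2613, 0.1713]
tcp_rot: [2.2, 2.243, -0.002]
ft_force: [-0.7, -0.1, -0.2]
width: 1.001
```

Run:
```python
from h import *
go(0.4285,-0.26,0.04,91)
c=camera("wrist"); save(c,"w1.png")
for t,z in [("case_handle",.052),("instrument_case",0)]:
  for q in tip_of(c,t)[:2]: print(t,round(q["conf"],2),np.array(q["location"])*[640,400],atz(c,np.array(q["location"])*[640,400],z))
v,u=np.mgrid[0:400,0:640]; d=c["depth"]; P=world(c,np.c_[u.ravel(),v.ravel()],d.ravel()); 
k=(d.ravel()>0)&(abs(P[:,0]-.4285)<.07)&(abs(P[:,1]+.26)<.13)
for lo,hi in [(.028,.041),(.044,.065)]:
  Q=P[k&(P[:,2]>lo)&(P[:,2]<hi)]; 
  if len(Q): print(lo,len(Q),np.round(np.median(Q,0),4),cv2.minAreaRect((Q[:,:2]*1000).astype(np.float32)),np.percentile(Q[:,2],[5,95]))
```

```text
t 5.55 pos [ 0.4288 -0.2613  0.1713] ang 91.11 tilt [-7.e-04 -8.e-04 -1.e+00] F [-0.7 -0.1 -0.2] w 1.001
ROW [ 0.0096 -0.0009  0.8754] turn 0.0003 j7 0.44
instrument_case 0.85 [320.512 170.92 ] [[ 0.42820305 -0.25148631  0.        ]]
0.028 21117 [ 0.4287 -0.2383  0.0355] ((429.6221008300781, -258.4673156738281), (83.31555938720703, 205.3706817626953), 0.7449791431427002) [0.03328001 0.03689978]
0.044 1111 [ 0.4283 -0.2554  0.0559] ((428.3725891113281, -258.2347412109375), (10.389350891113281, 71.3183822631836), 0.6158626675605774) [0.05204763 0.0574403 ]
```

View pics/w1.png

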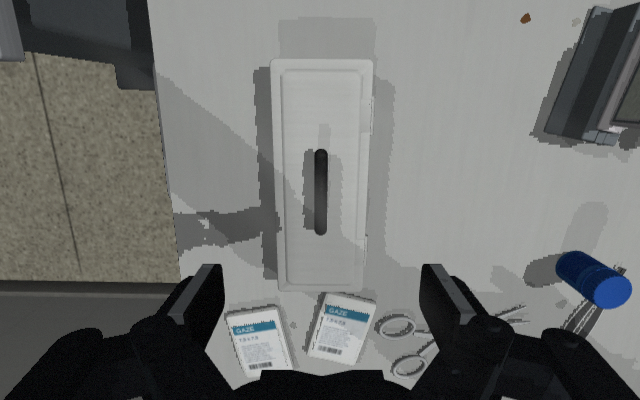

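The wrist view shows the handle at columns 315-327, rows 150-235, centred between the fingers. I'll go down now and close on it.

Emit:
arm_command([
  [0.005, 0, 0.3, 0],
  [0.012, 0, 0.6, 0.001],
  [0.014, 0, 0.8, 0.001],
  [0.014, -0.003, 0.868, 0.001],
  [0.014, -0.003, 0.868, 0.001],
])

```text
time: 6.32
position: [0.4284, -0.2593, 0.0413]
tcp_rot: [-2.208, -2.235, 0.0]
ft_force: [0.8, 0.0, 0.7]
width: 0.996
```

Emit:
arm_command([
  [0, 0, 0, 0],
  [0, 0, 0, 0],
  [0, 0, 0, 0],
  [0, 0, 0, 0],
  [0, 0, 0, 0],
  [0, 0, 0, 0],
], fingers=-1)

```text
time: 7.08
position: [0.4285, -0.2586, 0.0414]
tcp_rot: [-2.207, -2.236, 0.001]
ft_force: [-0.9, 1.2, 4.1]
width: 0.089
```

Run:
```python
from h import *
go(0.4284,-0.26,0.041,91)
```

```text
t 7.08 pos [ 0.4285 -0.2586  0.0414] ang 90.76 tilt [-4.e-04 -3.e-04 -1.e+00] F [-0.9  1.2  4.1] w 0.089
ROW [-0.0092 -0.001   0.003 ] turn -0.0007 j7 0.36
```

Emit:
arm_command([
  [0, 0, 0, 0],
  [0, 0, -0.05, 0],
  [0, 0, -0.2, 0],
  [0, 0, -0.4, 0],
  [0, 0, -0.6, 0],
  [0, 0, -0.7, 0],
  [0, 0, -0.7, 0],
])

```text
time: 7.95
position: [0.4291, -0.2587, 0.1464]
tcp_rot: [2.205, 2.235, 0.001]
ft_force: [0.1, -0.0, -4.6]
width: 0.09
```

Run:
```python
from h import *
go(0.56,0.20,0.146,97)
c=camera("side"); save(c,"s2.png")
w=camera("wrist"); save(w,"w2.png")
# cradle yaw/pos from wrist not visible
r=regions_of(w,"label_holder"); print([round(q["conf"],2) for q in r])
```

```text
t 7.95 pos [ 0.4291 -0.2587  0.1464] ang 90.77 tilt [ 1.2e-03 -7.0e-04 -1.0e+00] F [ 0.1 -0.  -4.6] w 0.09
ROW [3.0458e+00 9.1350e-01 1.6000e-03] turn -0.0173 j7 0.42
[0.96, 0.38]
```

View pics/s2.png

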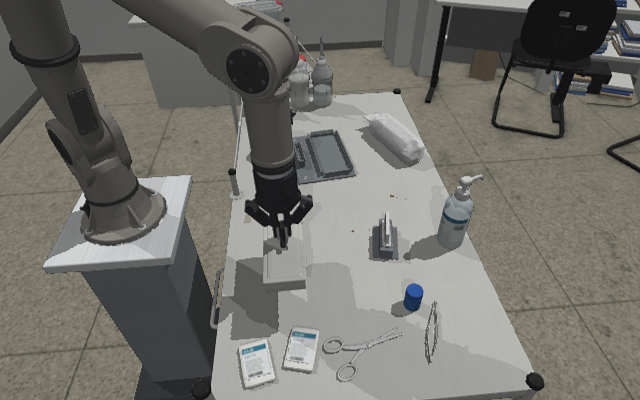

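View pics/w2.png

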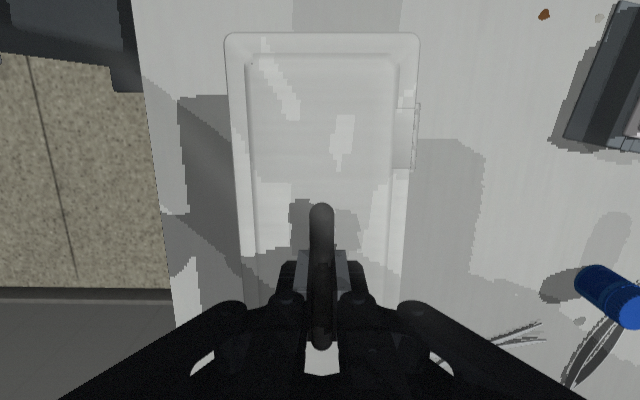

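Case lifted and level (wrist load about 4.6 N). I'll move toward the cradle.

Emit:
arm_command([
  [0.1, 0.05, -0.05, 0],
  [0.3, 0.15, -0.15, 0],
  [0.55, 0.28, -0.25, 0],
  [0.8, 0.4, -0.35, -0.008],
  [1, 0.5, -0.4, -0.0173],
])

```text
time: 8.72
position: [0.503, -0.1035, 0.2071]
tcp_rot: [2.075, 2.358, 0.004]
ft_force: [-0.4, -1.0, -3.8]
width: 0.094
```

Emit:
arm_command([
  [0.25, 0.15, 0, 0],
  [0.45, 0.27, 0, 0],
  [0.6, 0.3, 0, 0],
  [0.6, 0.3, 0, 0],
  [0.6, 0.3, 0, 0],
])

```text
time: 9.35
position: [0.5351, -0.0132, 0.2058]
tcp_rot: [2.082, 2.353, -0.002]
ft_force: [0.2, -1.2, -4.4]
width: 0.092
```

Run:
```python
from h import *
go(0.569,0.207,0.146,97)
w=camera("wrist"); save(w,"w3.png"); np.savez("w3.npz",d=w["depth"],p=w["position"],r=w["rotation"],f=w["fov_y"],cx=w["cx"],cy=w["cy"])
t=camera("top"); save(t,"t3.png"); np.savez("t3.npz",d=t["depth"],p=t["position"],r=t["rotation"],f=t["fov_y"],cx=t["cx"],cy=t["cy"])
```

```text
t 9.35 pos [ 0.5351 -0.0132  0.2058] ang 96.99 tilt [-8.e-04 -1.e-03 -1.e+00] F [ 0.2 -1.2 -4.4] w 0.092
ROW [1.4296 0.4034 0.3971] turn -0.0 j7 -0.03
```

View pics/w3.png

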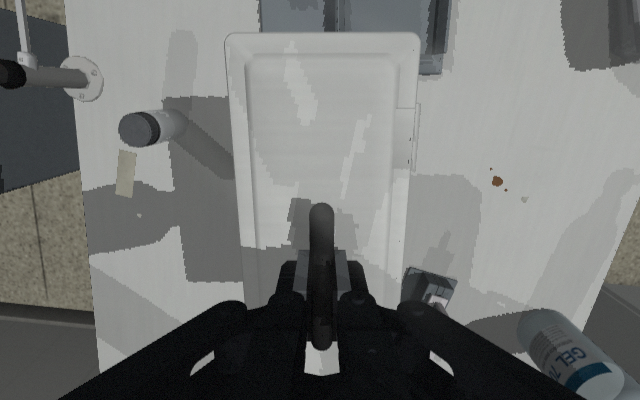

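View pics/t3.png

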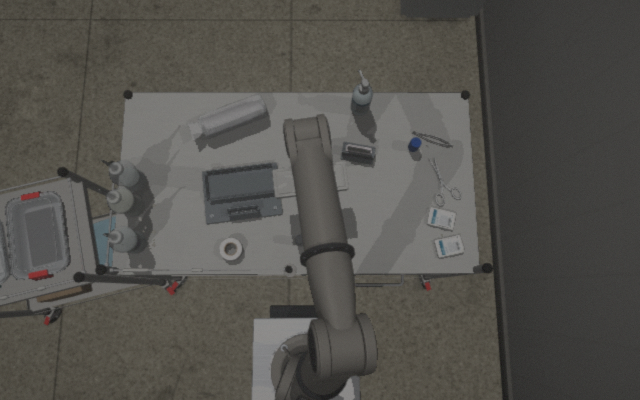

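```bash
cat > fit.py <<'E'
from h import *
from scipy.optimize import minimize
def hm(u,v):
    e=np.maximum(abs(u-32)-41,abs(v)-103)
    h=np.where(e<0,6.,np.where(e<6,15+e*1.5,np.where(e<10,24.,6.)))
    return np.where((abs(u)<85)&(abs(v)<120),h,0.)
def loc(p,P):
    c,s=np.cos(np.radians(p[2])),np.sin(np.radians(p[2])); d=P[:,:2]*1000-p[:2]
    return c*d[:,0]+s*d[:,1], -s*d[:,0]+c*d[:,1]
def fit(P,p0=(536,204,7)):
    P=P[(abs(P[:,0]-.536)<.15)&(abs(P[:,1]-.204)<.17)&(P[:,2]<.045)&(P[:,2]>-.01)]
    def cost(p):
        u,v=loc(p[:3],P); k=(u>-50)
        r=hm(u,v)-(P[:,2]*1000-p[3]); r=np.where(k,np.minimum(abs(r),6),0)
        return r.sum()/len(P)
    best=None
    for dx in(-3,0,3):
      for dy in(-3,0,3):
        o=minimize(cost,[p0[0]+dx,p0[1]+dy,p0[2],0],method="Nelder-Mead",options=dict(initial_simplex=np.array([[0,0,0,0],[3,0,0,0],[0,3,0,0],[0,0,1,0],[0,0,0,1]])+np.array([p0[0]+dx,p0[1]+dy,p0[2],0])))
        if best is None or o.fun<best.fun: best=o
    return best.x,best.fun,len(P)
def cloud(c):
    v,u=np.mgrid[0:400,0:640]; d=c["depth"].ravel(); k=d>0
    return world(c,np.c_[u.ravel(),v.ravel()][k],d[k])
E
python3 - <<'E'
from fit import *
z=np.load("t3.npz"); t=dict(depth=z["d"],position=z["p"],rotation=z["r"],fov_y=float(z["f"]),cx=float(z["cx"]),cy=float(z["cy"]))
s=camera("side"); save(s,"s3.png"); t2=camera("top")
for n,c in (("top",t),("top2",t2),("side",s)):
    x,f,n_=fit(cloud(c)); print(n,np.round(x,2),round(f,2),n_)
z=np.load("w3.npz"); w=dict(depth=z["d"],position=z["p"],rotation=z["r"],fov_y=float(z["f"]),cx=float(z["cx"]),cy=float(z["cy"]))
P=cloud(w); k=(P[:,2]<.045)&(P[:,1]>.06)&(P[:,2]>.003); print("wrist pts",k.sum(),fit(P[P[:,2]<.045]))
# case pose in the wrist view
k=(P[:,2]>.13)&(P[:,2]<.152)
Q=P[k]; A=np.c_[Q[:,:2],np.ones(len(Q))]; print("lid plane",np.linalg.lstsq(A,Q[:,2],rcond=None)[0],cv2.minAreaRect((Q[:,:2]*1000).astype(np.float32)))
E
```

```text
top [538.46 204.11   7.34  -1.32] 1.64 9063
top2 [538.24 203.54   7.51  -1.31] 1.68 9098
side [5.3750e+02 2.0773e+02 7.5700e+00 3.2000e-01] 0.6 4408
wrist pts 9084 (array([ 5.38286001e+02,  2.06052213e+02,  6.99618950e+00, -7.44110160e-02]), np.float64(0.5022736358595945), 21978)
lid plane [0. 0. 0.] ((0.0, 0.0), (0.0, 0.0), 0.0)
```

View pics/s3.png

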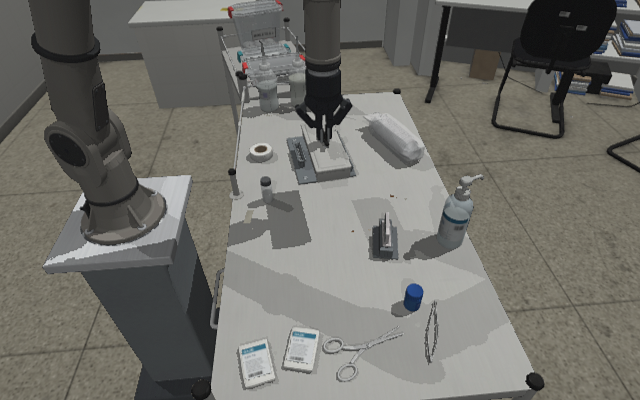

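Run:
```python
from fit import *
z=np.load("w3.npz"); w=dict(depth=z["d"],position=z["p"],rotation=z["r"],fov_y=float(z["f"]),cx=float(z["cx"]),cy=float(z["cy"]))
P=cloud(w); k=(P[:,2]>.185)&(P[:,2]<.21)&(P[:,1]>.015)
Q=P[k]; A=np.c_[Q[:,:2]-[.5351,-.0132],np.ones(len(Q))]; print("lid plane",np.linalg.lstsq(A,Q[:,2],rcond=None)[0])
u,v=loc((535.1,-13.2,6.99),Q); print("far end",np.percentile(v,[99,99.9,100]),"width at v 40-80",np.percentile(u[(v>40)&(v<80)],[0,.5,99.5,100]), "v85-98",np.percentile(u[(v>85)&(v<98)],[0,.5,99.5,100]))
go(.5697-.0004*0,.2098,.10,97.2)
```

```text
lid plane [ 0.01040661 -0.01561435  0.20060345]
far end [102.04782637 102.70009101 102.92502429] width at v 40-80 [-39.67319454 -38.825245    42.68127946  43.55932803] v85-98 [-39.58690905 -38.84273068  40.60172186  41.43034494]
t 9.55 pos [ 0.5353 -0.014   0.206 ] ang 96.86 tilt [-3.e-04 -6.e-04 -1.e+00] F [ 1.  -0.5 -4. ] w 0.092
ROW [1.4546 0.4065 0.7056] turn -0.0009 j7 -0.03
```

Emit:
arm_command([
  [0.1, 0.03, 0, 0],
  [0.3, 0.1, 0, 0],
  [0.55, 0.16, 0, -0.001],
  [0.8, 0.24, 0, -0.001],
  [0.95, 0.27, 0.05, -0.001],
])

```text
time: 10.18
position: [0.5584, 0.1387, 0.1994]
tcp_rot: [-2.069, -2.363, -0.007]
ft_force: [0.7, -0.4, -4.6]
width: 0.091
```

Emit:
arm_command([
  [0.2, 0.06, 0.05, 0],
  [0.35, 0.1, 0.15, 0],
  [0.45, 0.12, 0.3, 0],
  [0.5, 0.133, 0.45, 0],
  [0.504, 0.135, 0.6, 0],
  [0.504, 0.135, 0.65, 0],
  [0.504, 0.135, 0.65, 0],
])

```text
time: 11.05
position: [0.5684, 0.2115, 0.1009]
tcp_rot: [-2.074, -2.359, 0.001]
ft_force: [0.5, 0.5, -4.4]
width: 0.092
```

Run:
```python
from fit import *
go(.5697,.2098,.0674,97.2)
w=camera("wrist"); save(w,"w4.png"); s=camera("side"); save(s,"s4.png"); 
for n,c in (("w",w),("s",s)):
  x,f,n_=fit(cloud(c)); print(n,np.round(x,2),round(f,2),n_)
cv2.imwrite("pics/s4z.png",cv2.resize(s["image"][110:210,240:400,::-1],(800,500),interpolation=cv2.INTER_CUBIC))
```

```text
t 11.05 pos [0.5684 0.2115 0.1009] ang 97.36 tilt [-8.e-04  0.e+00 -1.e+00] F [ 0.5  0.5 -4.4] w 0.092
ROW [-0.0124  0.0073  0.2231] turn 0.0004 j7 -0.49
w [ 5.4929e+02  2.0653e+02  7.2500e+00 -1.2000e-01] 0.22 85143
s [5.3804e+02 2.0481e+02 6.7300e+00 2.3000e-01] 0.92 5414
```

View pics/w4.png

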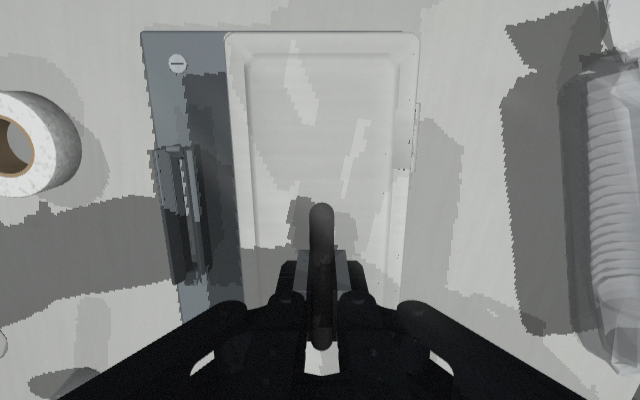

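View pics/s4z.png

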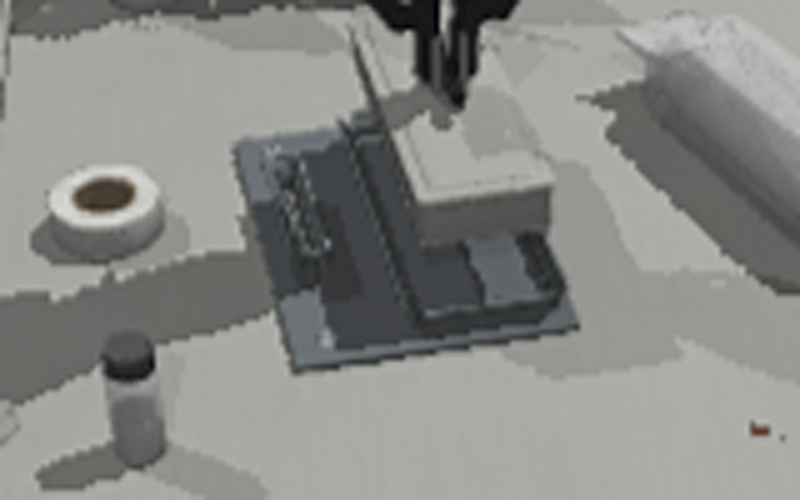

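Run:
```python
from fit import *
w=camera("wrist"); P=cloud(w)
k=(P[:,2]>.0035)&(P[:,2]<.040)&(abs(P[:,0]-.52)<.1)&(abs(P[:,1]-.204)<.16)
Q=P[k]
for yaw in(7.0,7.25,7.5):
    u,v=loc((538,205.8,yaw),Q)
    m=(u<-15); 
    le=[round(np.percentile(u[m&(abs(v-a)<6)],0.7),1) for a in (20,40,60,80,100)]
    fe=[round(np.percentile(v[m&(abs(u-a)<5)],99.3),1) for a in (-75,-60,-45,-35,-27)]
    print(yaw,"front edge u(-85)",le,"far edge v(120)",fe)
zz=Q[:,2]
u,v=loc((538,205.8,7.25),Q)
r=(zz>.028)&(u<-45)&(u>-85); print("rail top: u",np.percentile(u[r],[1,50,99]),"v",np.percentile(v[r],[1,99]),"z",np.percentile(zz[r],[5,95]))
b=(zz<.012)&(u<-20)&(v>55)&(v<110); print("base z",np.percentile(zz[b],[5,50,95]))
```

```text
7.0 front edge u(-85) [np.float64(-74.4), np.float64(-81.7), np.float64(-84.5), np.float64(-84.6), np.float64(-84.7)] far edge v(120) [np.float64(117.9), np.float64(117.9), np.float64(118.0), np.float64(118.1), np.float64(118.7)]
7.25 front edge u(-85) [np.float64(-74.4), np.float64(-80.9), np.float64(-84.2), np.float64(-84.2), np.float64(-84.2)] far edge v(120) [np.float64(118.2), np.float64(118.2), np.float64(118.1), np.float64(118.2), np.float64(118.9)]
7.5 front edge u(-85) [np.float64(-74.3), np.float64(-80.2), np.float64(-84.0), np.float64(-83.9), np.float64(-83.8)] far edge v(120) [np.float64(118.6), np.float64(118.5), np.float64(118.3), np.float64(118.3), np.float64(119.0)]
rail top: u [-74.69229665 -68.82137015 -49.72740656] v [-47.90596     48.52042502] z [0.02848578 0.03390762]
base z [0.00462599 0.00581451 0.00709506]
```

Emit:
arm_command([
  [-0.012, 0.01, 0, 0.0004],
  [-0.012, 0.01, 0.06, 0.0004],
  [-0.012, 0.01, 0.15, 0.0004],
  [-0.012, 0.01, 0.21, 0.0004],
  [-0.012, 0.01, 0.25, 0.0004],
  [-0.012, 0.01, 0.26, 0.0004],
])

```text
time: 11.95
position: [0.57, 0.2096, 0.0613]
tcp_rot: [-2.077, -2.356, 0.002]
ft_force: [-0.5, -0.2, -4.0]
width: 0.094
```

Run:
```python
from fit import *
go(.5700,.2097,.0474,97.2)
```

```text
t 11.95 pos [0.57   0.2096 0.0613] ang 97.22 tilt [-1.1e-03 -3.0e-04 -1.0e+00] F [-0.5 -0.2 -4. ] w 0.094
ROW [0.0008 0.0005 0.0929] turn 0.0001 j7 -0.51
```

No contact in the flare. Lowering on.

Emit:
arm_command([
  [0, 0, 0.03, 0],
  [0, 0, 0.055, 0],
  [0, 0, 0.08, 0],
  [0, 0, 0.09, 0],
  [0, 0, 0.095, 0],
])

```text
time: 12.58
position: [0.5703, 0.2096, 0.0478]
tcp_rot: [2.077, 2.357, -0.0]
ft_force: [0.4, -0.7, -3.1]
width: 0.092
```

Run:
```python
from fit import *
go(.5700,.2097,.0474,97.2)
w=camera("wrist"); P=cloud(w)
k=(P[:,2]>.030)&(P[:,2]<.050)&(abs(P[:,0]-.57)<.07)&(P[:,1]>.235)&(P[:,1]<.33)
Q=P[k]; u,v=loc((570,209.7,7.2),Q); m=abs(u)<36
A=np.c_[u[m]/1000,v[m]/1000,np.ones(m.sum())]; print("lid plane",np.linalg.lstsq(A,Q[m,2],rcond=None)[0],np.median(Q[m,2]))
```

```text
t 12.57 pos [0.5703 0.2096 0.0478] ang 97.21 tilt [-1.e-04 -1.e-04 -1.e+00] F [ 0.4 -0.7 -3.1] w 0.092
ROW [ 0.0007 -0.0021  0.0023] turn 0.0 j7 -0.52
lid plane [ 0.00943341 -0.01653372  0.04270285] 0.041788292877439806
```

Emit:
arm_command([
  [0, 0, 0.01, 0],
  [0, 0, 0.018, 0],
  [0, 0, 0.018, 0],
])

```text
time: 13.0
position: [0.5707, 0.2098, 0.0475]
tcp_rot: [2.077, 2.356, 0.001]
ft_force: [-3.8, -1.6, 7.2]
width: 0.092
```

Run:
```python
from fit import *
go(.5700,.2097,.0474,97.2)
```

```text
t 13.0 pos [0.5707 0.2098 0.0475] ang 97.21 tilt [ 1.4e-03 -4.0e-04 -1.0e+00] F [-3.8 -1.6  7.2] w 0.092
ROW [ 0.0003 -0.0049  0.0008] turn 0.0 j7 -0.52
```

Landed: TCP is at 0.0475 and the pushback is +7 N, which is the predicted floor height. Releasing.

Emit:
arm_command([
  [0, 0, 0, 0],
  [0, 0, 0, 0],
  [0, 0, 0, 0],
  [0, 0, 0, 0],
  [0, 0, -0.03, 0],
  [0, 0, -0.2, 0],
  [0, 0, -0.5, 0],
  [0, 0, -0.8, 0],
  [0, 0, -1, 0],
  [0, 0, -1, 0],
], fingers=1)

```text
time: 14.25
position: [0.5721, 0.211, 0.1988]
tcp_rot: [2.075, 2.355, 0.01]
ft_force: [-1.7, -0.4, -0.6]
width: 0.999
```

Run:
```python
from fit import *
go(.662,-.168,.20,79)
w=camera("wrist"); save(w,"w5.png"); P=cloud(w); s=camera("side")
cv2.imwrite("pics/s5z.png",cv2.resize(s["image"][110:210,240:400,::-1],(800,500),interpolation=cv2.INTER_CUBIC))
u,v=loc((570,209.7,7.2),P)
m=(abs(u)<34)&(abs(v)<95)&(P[:,2]>.03)&(P[:,2]<.05)&~((abs(u)<10)&(abs(v)<36))
A=np.c_[u[m]/1000,v[m]/1000,np.ones(m.sum())]; print("lid plane",np.linalg.lstsq(A,P[m,2],rcond=None)[0],np.median(P[m,2]),v[m].min(),v[m].max())
# table plane bias
t=(P[:,2]<.003)&(P[:,2]>-.008); A=np.c_[P[t,:2]-[.57,.21],np.ones(t.sum())]; print("table",np.linalg.lstsq(A,P[t,2],rcond=None)[0])
m=(abs(u)<60)&(abs(v)<115)&(P[:,2]>.036)&(P[:,2]<.047); print(cv2.minAreaRect((P[m,:2]*1000).astype(np.float32)), [fit(P)[0].round(2)])
```

```text
t 14.25 pos [0.5721 0.211  0.1988] ang 97.22 tilt [ 0.0066  0.0028 -1.    ] F [-1.7 -0.4 -0.6] w 0.999
ROW [-2.5818  0.2772 -0.0114] turn 0.0506 j7 -0.45
lid plane [ 7.49305340e-03 -9.65084829e-05  4.17301591e-02] 0.0418063627124132 -94.98678968182764 94.89189619252825
table [ 4.08905927e-04  7.73710042e-05 -1.26114788e-04]
((572.5807495117188, 209.8304901123047), (83.34929656982422, 204.41542053222656), 7.143172740936279) [array([ 5.3809e+02,  2.0522e+02,  7.3200e+00, -1.6000e-01])]
```

View pics/w5.png

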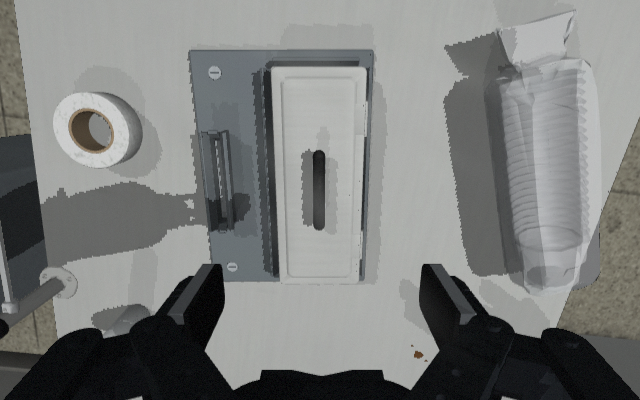

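View pics/s5z.png

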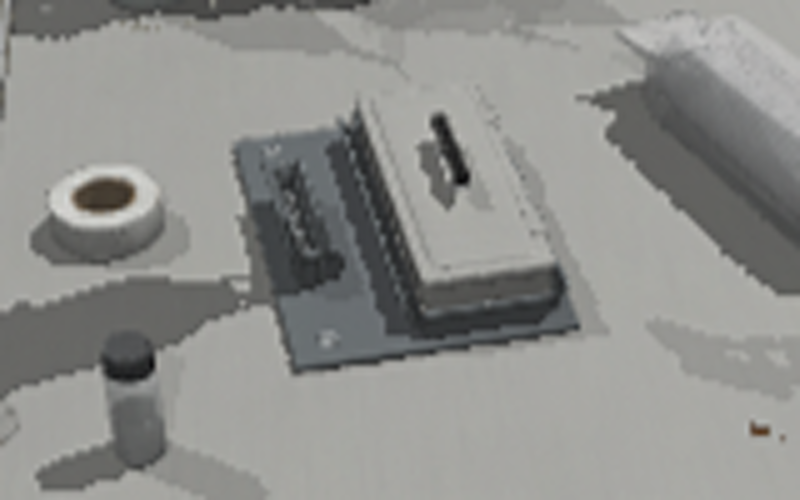

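Case is seated: lid level at z≈0.042, yaw 7.1°. Next I'll measure the slot from this same view, then go to the rest.

Run:
```python
from fit import *
w=camera("wrist"); P=cloud(w)
u,v=loc((538.1,205.3,7.2),P)
m=(u>-90)&(u<-30)&(abs(v)<60)
b=np.arange(-82,-40,1.)
for a in b:
    k=m&(abs(u-a)<.5)&(abs(v)<35); z=P[k,2]*1000
    print(a,k.sum(),np.round(np.percentile(z,[10,50,90]),1) if k.sum()>3 else "")
k=m&(P[:,2]>.028); print("v ends",np.percentile(v[k],[.5,99.5]))
k=m&(abs(u+62)<3)&(P[:,2]<.022)&(P[:,2]>.010); print("seat v",k.sum(), np.percentile(v[k],[1,99]) if k.sum() else "")
go(.662,-.168,.20,79)
```

```text
-82.0 0 
-81.0 0 
-80.0 0 
-79.0 0 
-78.0 0 
-77.0 0 
-76.0 0 
-75.0 22 [31.  31.7 32.5]
-74.0 63 [31.9 32.6 33.2]
-73.0 73 [32.3 32.9 33.8]
-72.0 85 [32.1 33.1 34.1]
-71.0 118 [30.4 32.  33.2]
-70.0 121 [29.2 30.6 32.3]
-69.0 118 [27.7 29.  30.5]
-68.0 122 [25.9 27.4 28.9]
-67.0 371 [13.6 20.3 25.9]
-66.0 15 [14.6 15.2 23.7]
-65.0 79 [14.7 15.7 16.4]
-64.0 64 [14.7 15.6 16.6]
-63.0 68 [14.8 15.8 16.6]
-62.0 70 [14.9 15.6 16.7]
-61.0 69 [15.1 16.  16.8]
-60.0 3 
-59.0 0 
-58.0 0 
-57.0 37 [26.4 27.  27.6]
-56.0 44 [27.9 28.8 29.6]
-55.0 42 [29.6 30.2 30.9]
-54.0 260 [ 5.9 11.7 31.8]
-53.0 129 [ 5.3 12.9 33.6]
-52.0 149 [ 5.2 32.2 34.2]
-51.0 161 [ 5.2 31.8 33.5]
-50.0 153 [ 5.3 31.  33.1]
-49.0 71 [4.8 5.7 6.7]
-48.0 67 [4.9 5.9 6.6]
-47.0 68 [4.8 5.8 6.7]
-46.0 67 [5.  5.9 6.7]
-45.0 66 [4.8 6.  6.7]
-44.0 73 [5.  5.9 6.7]
-43.0 66 [5.  6.  6.6]
-42.0 77 [4.8 5.9 6.7]
-41.0 110 [  5.5   6.7 264.4]
v ends [-47.37190246  48.08274283]
seat v 374 [-42.2000519   38.95740146]
t 14.4 pos [0.5697 0.2092 0.1939] ang 97.22 tilt [-0.002  -0.0011 -1.    ] F [ 0.4  0.6 -0.4] w 0.996
ROW [-2.5719  0.2948 -0.0391] turn 0.0506 j7 -0.45
```

Emit:
arm_command([
  [-0.2, 0.03, 0, 0],
  [-0.45, 0.06, -0.05, 0.01],
  [-0.75, 0.09, -0.05, 0.03],
  [-1, 0.11, -0.05, 0.05],
])

```text
time: 14.9
position: [0.605, 0.0603, 0.2006]
tcp_rot: [-2.425, -1.996, 0.005]
ft_force: [-0.4, -0.4, 0.5]
width: 1.001
```

Run:
```python
from fit import *
go(.662,-.168,.20,79)
```

```text
t 14.9 pos [0.605  0.0603 0.2006] ang 78.91 tilt [-0.0033 -0.0013 -1.    ] F [-0.4 -0.4  0.5] w 1.001
ROW [-1.4207  0.666   0.0048] turn -0.0003 j7 -0.48
```

Emit:
arm_command([
  [-0.35, 0.16, 0, 0],
  [-0.7, 0.33, 0, 0],
  [-1, 0.47, 0, 0],
])

```text
time: 15.28
position: [0.646, -0.1006, 0.2004]
tcp_rot: [-2.421, -2.0, 0.005]
ft_force: [0.8, 0.6, 0.0]
width: 0.999
```

Emit:
arm_command([
  [-0.3, 0.14, 0, 0],
  [-0.42, 0.2, 0, 0],
  [-0.42, 0.2, 0, 0],
  [-0.42, 0.2, 0, 0],
])

```text
time: 15.78
position: [0.6643, -0.1615, 0.2023]
tcp_rot: [-2.414, -2.006, -0.002]
ft_force: [0.4, 1.1, -0.6]
width: 0.997
```

Run:
```python
from fit import *
go(.664,-.168,.20,79)
w=camera("wrist"); save(w,"w6.png"); P=cloud(w)
np.save("P6.npy",P)
k=(abs(P[:,0]-.664)<.07)&(abs(P[:,1]+.168)<.08)
for lo,hi in((.058,.075),(.033,.056),(.026,.0345),(.004,.034)):
    Q=P[k&(P[:,2]>lo)&(P[:,2]<hi)]
    if len(Q)>5: print(lo,hi,len(Q),cv2.minAreaRect((Q[:,:2]*1000).astype(np.float32)),np.median(Q,0))
for t in("label_grip","label_holder"):
  for q in tip_of(w,t)[:1]: print(t,q["conf"],np.array(q["location"])*[640,400])
```

```text
t 15.78 pos [ 0.6643 -0.1615  0.2023] ang 79.44 tilt [-9.e-04  3.e-03 -1.e+00] F [ 0.4  1.1 -0.6] w 0.997
ROW [-0.0433  0.006   0.0149] turn 0.0012 j7 -0.11
0.058 0.075 838 ((668.455322265625, -165.2486572265625), (73.81011199951172, 8.305328369140625), 79.38175964355469) [ 0.66857808 -0.16301854  0.06763615]
0.033 0.056 1058 ((668.5338134765625, -165.5676727294922), (83.5412826538086, 19.957096099853516), 79.09994506835938) [ 0.66976086 -0.15789487  0.03576361]
0.026 0.0345 1493 ((668.6923828125, -165.4230499267578), (103.48597717285156, 30.24738121032715), 78.9547119140625) [ 0.67152936 -0.15558083  0.02981173]
0.004 0.034 2539 ((668.451416015625, -165.2737579345703), (103.7944564819336, 59.184226989746094), 79.22750091552734) [ 0.67243019 -0.15705116  0.02882591]
label_grip 0.76 [325.888 190.52 ]
label_holder 0.95 [325.504 180.48 ]
```

View pics/w6.png

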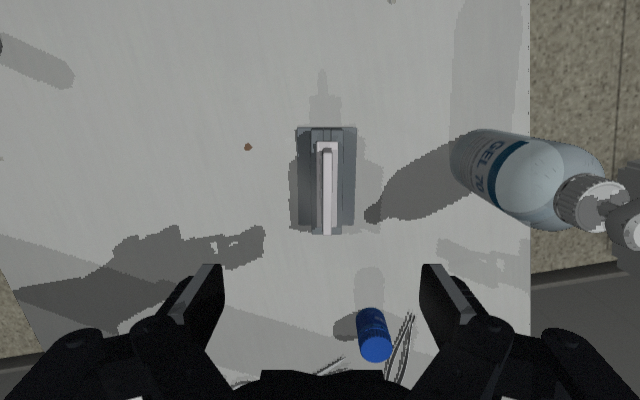

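Run:
```python
import cv2,numpy as np
a=cv2.imread("pics/s3.png")[205:265,360:410]; b=cv2.imread("pics/w6.png")[120:240,285:365]
a=cv2.resize(a,(400,480),interpolation=cv2.INTER_NEAREST); b=cv2.resize(b,(320,480),interpolation=cv2.INTER_NEAREST)
cv2.imwrite("pics/z7.png",np.hstack([a,b]))
```

```text
(no output)
```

View pics/z7.png

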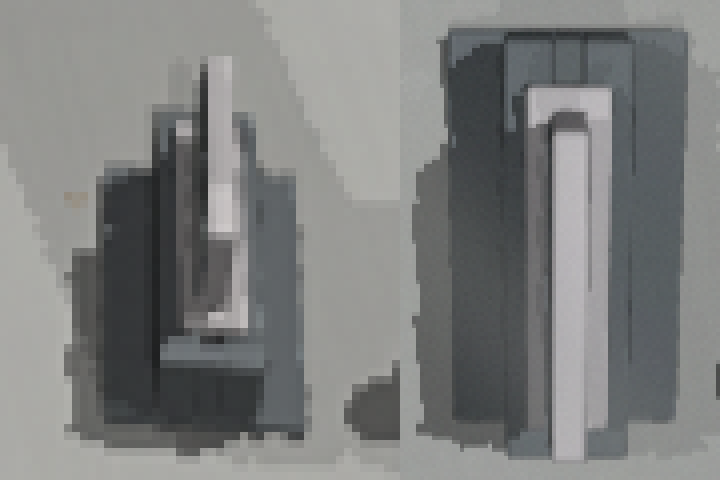

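The holder is at about (325,190), but I can't tell which side the label is on. I'll shift sideways to see the robot-facing side.

Emit:
arm_command([
  [0, -0.35, 0, 0],
  [0, -0.75, 0, 0],
  [0, -0.95, 0, 0],
  [0, -0.95, 0, 0],
])

```text
time: 16.42
position: [0.5223, -0.137, 0.2033]
tcp_rot: [2.418, 2.005, -0.002]
ft_force: [0.6, 0.5, 1.2]
width: 0.998
```

Run:
```python
from fit import *
go(.6685,-.1653,.20,79.1)
w=camera("wrist"); save(w,"w8.png"); P=cloud(w)
q=tip_of(w,"label_grip")[0]; c,r=(np.array(q["location"])*[640,400]).astype(int); print(c,r)
z=w["image"][max(r-75,0):r+75,c-60:c+60,::-1]; cv2.imwrite("pics/z8.png",cv2.resize(z,None,fx=4,fy=4,interpolation=cv2.INTER_NEAREST)[:600])
k=(abs(P[:,0]-.664)<.07)&(abs(P[:,1]+.168)<.08)
for lo,hi in((.064,.075),(.034,.060),(.026,.0345),(.004,.034)):
    Q=P[k&(P[:,2]>lo)&(P[:,2]<hi)]
    if len(Q)>5: print(lo,hi,len(Q),cv2.minAreaRect((Q[:,:2]*1000).astype(np.float32)),np.median(Q,0))
```

```text
t 16.43 pos [ 0.5223 -0.137   0.2033] ang 79.33 tilt [-7.0e-04 -1.2e-03 -1.0e+00] F [0.6 0.5 1.2] w 0.998
ROW [-0.0049  0.9925  0.0218] turn 0.0006 j7 -0.09
488 187
0.064 0.075 978 ((667.5927734375, -165.021484375), (73.18737030029297, 10.466938972473145), 78.62216186523438) [ 0.66766929 -0.16288338  0.06756949]
0.034 0.06 1725 ((664.777587890625, -164.4276580810547), (84.72879791259766, 19.38629913330078), 74.27190399169922) [ 0.66402046 -0.15964076  0.04098908]
0.026 0.0345 1459 ((668.2490234375, -165.66470336914062), (104.25914001464844, 31.66461753845215), 79.58525848388672) [ 0.66013408 -0.15029206  0.02976877]
0.004 0.034 2928 ((667.6364135742188, -165.54541015625), (104.61686706542969, 58.77802276611328), 78.60218811035156) [ 0.65563613 -0.15353367  0.02487701]
```

View pics/z8.png

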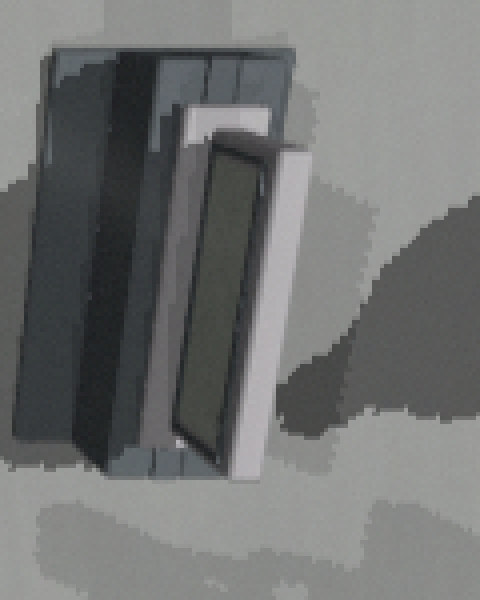

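The robot-facing (-x) side carries the framed paper label, so no flip is needed. The top edge is at about column 490. Going in to grasp.

Emit:
arm_command([
  [0, 0.35, 0, 0],
  [0, 0.7, 0.1, 0],
  [-0.005, 0.95, 0.3, 0],
  [-0.005, 0.993, 0.45, 0.0006],
  [-0.005, 0.993, 0.55, 0.0006],
  [-0.005, 0.993, 0.55, 0.0006],
])

```text
time: 17.27
position: [0.6692, -0.1667, 0.1189]
tcp_rot: [-2.422, -1.997, 0.003]
ft_force: [-0.0, -0.3, 0.7]
width: 0.999
```

Run:
```python
from fit import *
go(.6685,-.1654,.0385,79.1)
w=camera("wrist"); save(w,"w9.png"); P=cloud(w)
k=(abs(P[:,0]-.664)<.07)&(abs(P[:,1]+.168)<.08)
for lo,hi in((.064,.075),(.026,.0345)):
    Q=P[k&(P[:,2]>lo)&(P[:,2]<hi)]
    if len(Q)>5: print(lo,hi,len(Q),cv2.minAreaRect((Q[:,:2]*1000).astype(np.float32)),np.median(Q,0))
```

```text
t 17.27 pos [ 0.6692 -0.1667  0.1189] ang 79.02 tilt [-3.1e-03  5.0e-04 -1.0e+00] F [-0.  -0.3  0.7] w 0.999
ROW [ 0.0074 -0.0044  0.5362] turn -0.0002 j7 -0.14
0.064 0.075 1577 ((667.9483032226562, -165.27732849121094), (74.35861206054688, 8.950371742248535), 79.17739868164062) [ 0.66891505 -0.1622583   0.06757824]
0.026 0.0345 2538 ((668.5034790039062, -165.26046752929688), (103.92607116699219, 30.569433212280273), 79.24991607666016) [ 0.67244767 -0.15068818  0.02975626]
```

View pics/w9.png

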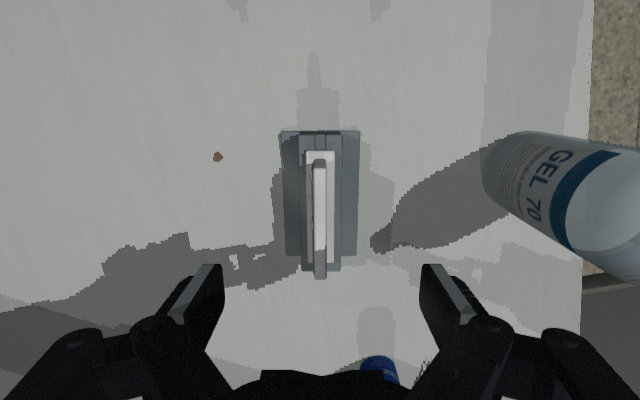

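The holder plate is at columns 314-327, centred between the fingers. Descending and closing.

Emit:
arm_command([
  [0.007, -0.006, 0.15, 0],
  [0.007, -0.006, 0.35, 0],
  [0.007, -0.006, 0.48, 0],
  [0.007, -0.006, 0.533, 0],
  [0.007, -0.006, 0.536, 0],
  [0.007, -0.006, 0.536, 0],
])

```text
time: 18.08
position: [0.6709, -0.166, 0.0411]
tcp_rot: [2.423, 1.997, 0.003]
ft_force: [-0.5, 0.3, 0.1]
width: 1.0
```

Emit:
arm_command([
  [0, 0, 0, 0],
  [0, 0, 0, 0],
  [0, 0, 0, 0],
  [0, 0, 0, 0],
  [0, 0, 0, 0],
  [0, 0, 0, 0],
  [0, 0, 0, 0],
  [0, 0, 0, 0],
], fingers=-1)

```text
time: 19.08
position: [0.6693, -0.1657, 0.0398]
tcp_rot: [-2.423, -1.998, 0.002]
ft_force: [-4.5, 0.6, 3.7]
width: 0.085
```

Run:
```python
from fit import *
go(.6685,-.1654,.0385,79.1)
```

```text
t 19.07 pos [ 0.6693 -0.1657  0.0398] ang 79.0 tilt [-1.5e-03  1.0e-04 -1.0e+00] F [-4.5  0.6  3.7] w 0.085
ROW [ 0.0011 -0.0054  0.009 ] turn -0.0003 j7 -0.16
```

Emit:
arm_command([
  [0, 0, -0.05, 0],
  [0, 0, -0.15, 0],
  [0, 0, -0.3, 0],
  [0, 0, -0.5, 0],
  [0, 0, -0.7, 0],
  [0, 0, -0.8, 0],
  [0, 0, -0.8, 0],
])

```text
time: 19.95
position: [0.6714, -0.166, 0.1617]
tcp_rot: [2.422, 1.996, 0.005]
ft_force: [0.6, 0.5, -0.7]
width: 0.081
```

Run:
```python
from fit import *
go(.4765,.1978,.16,97.2)
w=camera("wrist"); save(w,"w10.png"); P=cloud(w); s=sense(); p=s["position"]*1000
u,v=loc((p[0],p[1],ang(s)-90),P); dz=P[:,2]*1000-p[2]
for lo,hi in((15,40),(-12,3)):
    k=(abs(u)<25)&(v>15)&(v<60)&(dz>lo)&(dz<hi); print(lo,k.sum(),"u",np.percentile(u[k],[1,50,99]),"v",np.percentile(v[k],[99,99.8]),"dz",np.percentile(dz[k],[5,50,95]))
    if k.sum()>10: print(np.polyfit(v[k],u[k],1))
```

```text
t 19.95 pos [ 0.6714 -0.166   0.1617] ang 78.99 tilt [ 4.4e-03 -8.0e-04 -1.0e+00] F [ 0.6  0.5 -0.7] w 0.081
ROW [ 2.1325 -1.7383  0.0036] turn -0.0506 j7 -0.13
15 1543 u [-3.68368337  0.82734279  4.98125473] v [37.55228376 37.6855485 ] dz [19.28726034 29.34596433 30.56704092]
[0.01312242 0.43923624]
-12 1510 u [-8.65547477  2.21510889 10.95784505] v [42.22439948 42.41603204] dz [-3.59735248 -2.36952314 -1.19440054]
[-0.03149308  2.36802129]
```

View pics/w10.png

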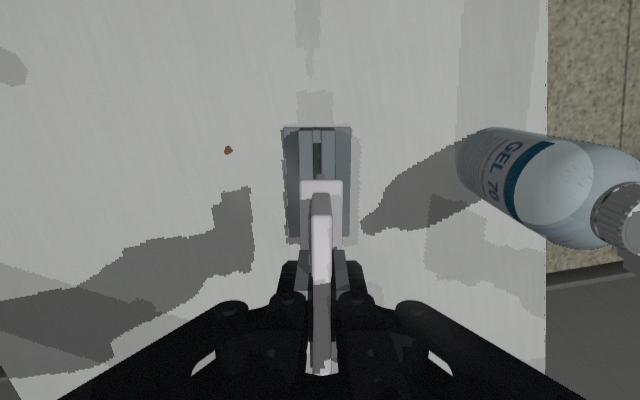

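Holder is held square and centred. The blue rest is empty and nothing else moved. Transporting it now.

Emit:
arm_command([
  [0.15, -0.12, 0, 0],
  [0.4, -0.32, 0, -0.01],
  [0.7, -0.57, 0, -0.03],
  [1, -0.82, 0, -0.0506],
])

```text
time: 20.5
position: [0.5759, 0.0062, 0.1579]
tcp_rot: [-2.071, -2.359, 0.002]
ft_force: [-0.1, 1.4, -0.5]
width: 0.081
```

Run:
```python
from fit import *
go(.4762,.1973,.14,97.2)
```

```text
t 20.5 pos [0.5759 0.0062 0.1579] ang 97.43 tilt [-2.6e-03  2.0e-04 -1.0e+00] F [-0.1  1.4 -0.5] w 0.081
ROW [ 1.3494 -0.4939  0.1217] turn 0.0006 j7 -0.11
```

Emit:
arm_command([
  [0.3, -0.11, 0, 0],
  [0.6, -0.22, 0, 0],
  [0.9, -0.33, 0, 0],
  [1, -0.37, 0, 0.0006],
])

```text
time: 21.0
position: [0.501, 0.1503, 0.1586]
tcp_rot: [-2.072, -2.357, 0.002]
ft_force: [0.5, 0.4, 0.1]
width: 0.081
```

Emit:
arm_command([
  [0.2, -0.07, 0, 0],
  [0.32, -0.12, 0.05, 0],
  [0.35, -0.124, 0.12, 0],
  [0.35, -0.124, 0.12, 0],
  [0.35, -0.124, 0.12, 0],
])

```text
time: 21.62
position: [0.4799, 0.1949, 0.1413]
tcp_rot: [2.084, 2.35, -0.001]
ft_force: [0.7, -0.5, 0.2]
width: 0.084
```

Run:
```python
from fit import *
go(.4762,.1973,.075,97.2)
w=camera("wrist"); save(w,"w11.png"); P=cloud(w); s=sense(); p=s["position"]*1000
print("cradle",[np.round(q,2) for q in fit(P)[:2]])
u,v=loc((p[0],p[1],7.2),P); dz=P[:,2]*1000-p[2]
k=(abs(u)<25)&(v>15)&(v<60)&(dz>15)&(dz<40); print("plate u",np.percentile(u[k],[1,50,99]),"v",np.percentile(v[k],[99,99.8]))
k=(abs(u)<25)&(v>15)&(v<60)&(dz>-12)&(dz<3); print("flange u",np.percentile(u[k],[1,50,99]),"v",np.percentile(v[k],[99,99.8]))
U,V=loc((538.1,205.3,7.2),P); print("tcp in cradle",loc((538.1,205.3,7.2),s["position"][None]))
k=(U>-90)&(U<-45)&(abs(V)<60)&(P[:,2]>.028)&(P[:,2]<.04); print("rail",k.sum(),np.percentile(U[k],[1,99]),np.percentile(V[k],[1,99]))
```

```text
t 21.62 pos [0.4799 0.1949 0.1413] ang 96.85 tilt [-2.e-04 -1.e-03 -1.e+00] F [ 0.7 -0.5  0.2] w 0.084
ROW [ 0.0193 -0.0223  0.4423] turn -0.001 j7 -0.51
cradle [array([ 5.3840e+02,  2.0542e+02,  6.9300e+00, -1.1000e-01]), np.float64(1.92)]
plate u [-4.27160554  0.22500366  4.38310452] v [36.91219877 37.0124591 ]
flange u [-9.37858154  1.10158121 10.24947613] v [41.644487   41.81106478]
tcp in cradle (array([-58.94465632]), array([-2.73512308]))
rail 916 [-74.86171621 -50.20543723] [14.10576267 49.77817985]
```

View pics/w11.png

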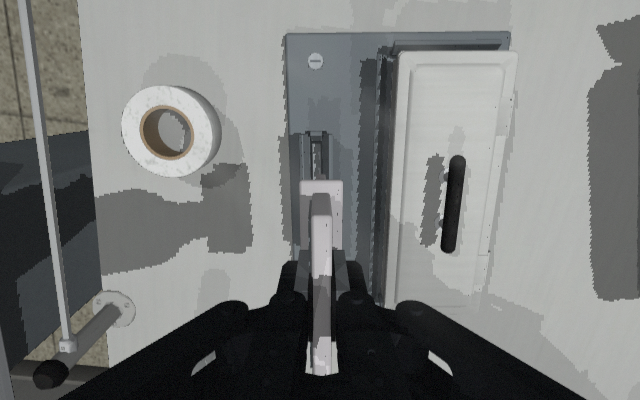

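Emit:
arm_command([
  [0.022, -0.021, 0.1, -0.001],
  [0.022, -0.021, 0.25, -0.001],
  [0.022, -0.021, 0.38, -0.001],
  [0.022, -0.021, 0.43, -0.001],
  [0.022, -0.021, 0.43, -0.001],
  [0.022, -0.021, 0.43, -0.001],
])

```text
time: 22.42
position: [0.4761, 0.1998, 0.0779]
tcp_rot: [2.074, 2.359, 0.002]
ft_force: [0.5, 1.2, -1.0]
width: 0.08
```

Run:
```python
from fit import *
go(.4764,.1979,.0560,97.1)
w=camera("wrist"); save(w,"w12.png"); P=cloud(w); s=sense(); p=s["position"]*1000
u,v=loc((p[0],p[1],7.1),P); dz=P[:,2]*1000-p[2]
k=(abs(u)<25)&(v>15)&(v<60)&(dz>15)&(dz<40); print("plate u",np.percentile(u[k],[1,50,99]),"v",np.percentile(v[k],[99,99.8]))
k=(abs(u)<25)&(v>15)&(v<60)&(dz>-12)&(dz<3); print("flange u",np.percentile(u[k],[1,50,99]),"v",np.percentile(v[k],[99,99.8]))
k=(abs(u)<25)&(v>40)&(v<60)&(P[:,2]>.028)&(P[:,2]<.04); print("rail",k.sum(),np.percentile(u[k],[1,99]),np.percentile(v[k],[1,99]))
```

```text
t 22.43 pos [0.4761 0.1998 0.0779] ang 97.36 tilt [ 1.4e-03  6.0e-04 -1.0e+00] F [ 0.5  1.2 -1. ] w 0.08
ROW [-1.300e-02 -1.000e-04  1.462e-01] turn 0.0007 j7 -0.55
plate u [-4.62719739 -0.10433851  4.08248391] v [37.19015096 37.27828058]
flange u [-9.69008783  1.12541161  9.93888616] v [41.92649247 42.07693617]
rail 399 [-12.64762668  12.09906149] [40.13481321 47.68590392]
```

View pics/w12.png

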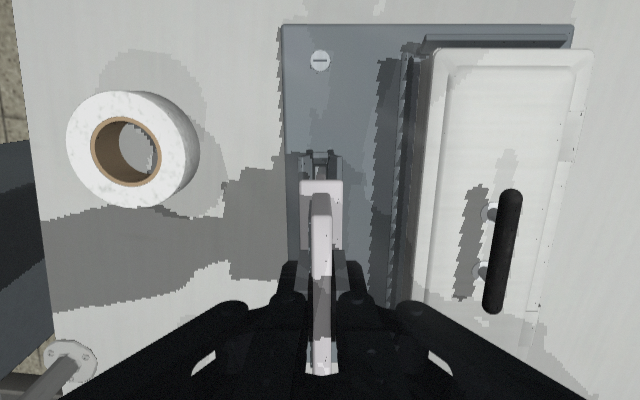

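The flange and rail ends line up in the view (flange centre u≈0, rail centre u≈-0.3 mm). Inserting.

Emit:
arm_command([
  [-0.006, 0, 0.03, 0.0007],
  [-0.006, 0, 0.06, 0.0007],
  [-0.006, 0, 0.09, 0.0007],
  [-0.006, 0, 0.12, 0.0007],
  [-0.006, 0, 0.14, 0.0007],
  [-0.006, 0, 0.14, 0.0007],
])

```text
time: 23.22
position: [0.4754, 0.1985, 0.0559]
tcp_rot: [-2.079, -2.355, 0.001]
ft_force: [-0.7, -0.5, -0.9]
width: 0.08
```

Run:
```python
from fit import *
go(.4764,.1985,.0440,97.1)
```

```text
t 23.23 pos [0.4754 0.1985 0.0559] ang 97.11 tilt [-7.e-04 -2.e-04 -1.e+00] F [-0.7 -0.5 -0.9] w 0.08
ROW [-0.0007  0.0067  0.0792] turn 0.0 j7 -0.57
```

Emit:
arm_command([
  [0, 0.004, 0.02, 0],
  [0, 0.004, 0.04, 0],
  [0, 0.004, 0.06, 0],
  [0, 0.004, 0.08, 0],
  [0, 0.004, 0.09, 0],
  [0, 0.004, 0.1, 0],
  [0, 0.004, 0.1, 0],
])

```text
time: 24.1
position: [0.4767, 0.1988, 0.0435]
tcp_rot: [2.078, 2.354, 0.001]
ft_force: [-4.4, -2.4, 16.6]
width: 0.082
```

Run:
```python
from fit import *
go(.4764,.1985,.0440,97.1)
```

```text
t 24.1 pos [0.4767 0.1988 0.0435] ang 97.11 tilt [ 1.5e-03 -8.0e-04 -1.0e+00] F [-4.4 -2.4 16.6] w 0.082
ROW [-0.002  -0.0025 -0.003 ] turn 0.0 j7 -0.59
```

Emit:
arm_command([
  [0, 0, 0.008, 0],
  [0, 0, 0.014, 0],
  [0, 0, 0.014, 0],
  [0, 0, 0.014, 0],
])

```text
time: 24.6
position: [0.4769, 0.1989, 0.0434]
tcp_rot: [2.078, 2.353, 0.0]
ft_force: [-7.4, -4.6, 28.2]
width: 0.083
```

Run:
```python
from fit import *
go(.4764,.1985,.0440,97.1)
w=camera("wrist"); save(w,"w13.png"); P=cloud(w); s=sense(); p=s["position"]*1000
u,v=loc((p[0],p[1],7.1),P)
k=(abs(u)<9)&(v>25)&(v<41)&(P[:,2]>.030)&(P[:,2]<.05); print("flange z",np.percentile(P[k,2],[10,50,90]))
k=(abs(u)<3)&(v>15)&(v<36)&(P[:,2]>.06)&(P[:,2]<.09); print("plate top z",np.percentile(P[k,2],[10,50,90]))
k=(u>70)&(u<120)&(v>30)&(P[:,2]>.035)&(P[:,2]<.05); print("lid z",np.percentile(P[k,2],[10,50,90]))
k=(u<-40)&(P[:,2]<.004)&(P[:,2]>-.006);print("table z",np.median(P[k,2]))
c=camera("side"); save(c,"s13.png")
cv2.imwrite("pics/s13z.png",cv2.resize(c["image"][110:210,220:380,::-1],(800,500),interpolation=cv2.INTER_CUBIC))
```

```text
t 24.6 pos [0.4769 0.1989 0.0434] ang 97.11 tilt [ 0.0023 -0.0016 -1.    ] F [-7.4 -4.6 28.2] w 0.083
ROW [-0.0026 -0.0036 -0.0042] turn 0.0 j7 -0.59
flange z [0.03860987 0.03945197 0.04281294]
plate top z [0.07064847 0.07143903 0.07219499]
lid z [0.04036765 0.0418186  0.04270462]
table z -0.0002175375415006675
```

View pics/w13.png

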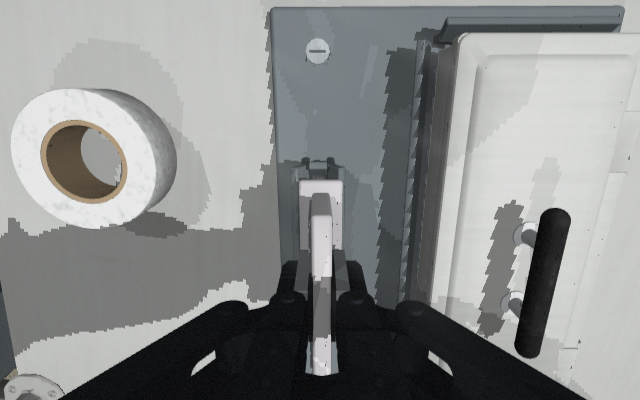

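View pics/s13z.png

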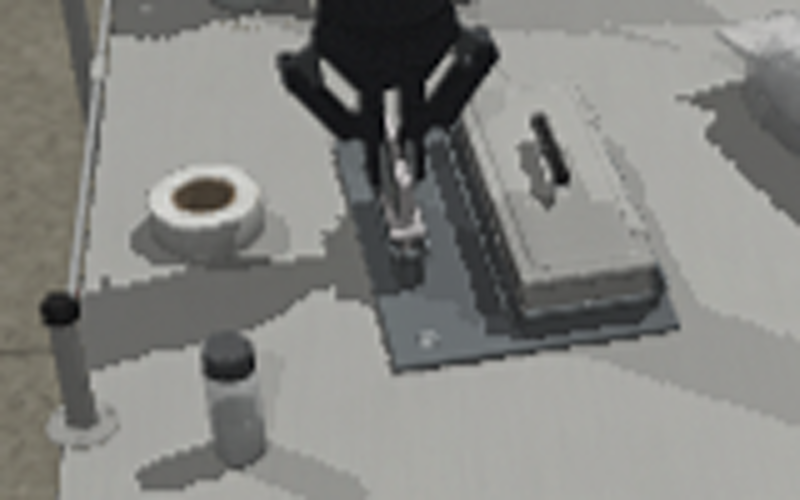

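Run:
```python
from fit import *
go(.4764,.1985,.0440,97.1)
print(finish_job())
```

```text
t 24.7 pos [0.4769 0.199  0.0434] ang 97.11 tilt [ 0.0023 -0.0017 -1.    ] F [-7.5 -4.7 28.3] w 0.084
ROW [-0.0026 -0.0037 -0.0042] turn 0.0 j7 -0.59
the job is handed in; nothing more can be done
None
```

I put the instrument case in its cradle and let go of it. I then pushed the label holder into the front slot and handed the job in at 24.7 s, with the gripper still pressing it down. The hand-in gives no verdict, so what follows rests on my own checks.

- **Case:** The lid measures 41.8 mm above the worktop, against 42 mm expected for a case flat on the pocket floor. It is turned 7.1°, against about 7.2° for the cradle. The wrist camera showed a tilt of about 0.4° across its width. I saw a similar slope while the case hung in the gripper, so I took it for camera error and did not look into it further.
- **Label holder:** Its top edge is at 71.4 mm, where 72 mm means fully home. Raising the push from 17 N to 28 N moved it only 0.1 mm, so it is against its stop. The spring needs only 8.5 N. The push also carries a sideways force of about 9 N.
- **Label side:** Before gripping, I saw a framed paper on the side facing the robot, and I kept that side outward. I did not check that the back is blank.
- **Other items:** The vial and the tape roll stand where they were in the last pictures. The ointment jar was last seen in place just before I gripped the holder, and I made no contact with it.

The camera estimates of the cradle's position differed by up to about 4 mm in y, so I relied on close-up wrist views for both fits.

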